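# Find the unlatched hatch of the cassette store and push it open

## Task

Three of the four white hatches on top of the grey cassette store are latched; press on their green dots with the fingertips, one after another, until you find the one that rocks, then push that hatch open until it stands upright. Only press and push: do not grip the hatch between the fingers, and leave the timer, wax block, tape roll and marker round the store where they are.

Things in the scene. Friction and masses are not known exactly. Their poses are not given: they have to be found in the camera images.
- store: Fixed grey bench-top cassette store, a flat box 127 x 298 x 82 mm (x, y, z). Origin at the centre of its underside on the bench; z up; x away from its front (four blank card plates, towards the robot); y to the left along the row of hatches. Top: flat deck 82 mm up, of four equal white hatches with 6 mm ribs between, centred at y = +108 mm (hatch 1, leftmost), +36, -36, -108 (hatch 4).
- hatch_1 (a joint): Hinge of the leftmost hatch; rad: 0 = shut, flush with the deck; grows as the far end (green dot) sinks into the box and the near, robot-side edge rises; 1.57 = upright, stop at 1.75. Hatch: panel 105 (x) x 64 (y) x 6 mm; see-saw hinge along the store's y, at store x = +7.5 mm, 79 mm above the bench (mid-thickness); 60 mm of panel on the robot's side of it, 45 mm beyond.
- hatch_2 (a joint): Hinge of the second hatch from the left; otherwise as hatch 1. Three hatches, drawn anew each time, are latched from below: pressed on the dot they give about 1 mm (under 0.06 rad). The other one is unlatched: about 2 N on the dot rocks it, friction keeps it at any angle where it is left, and about 1 N on its near edge swings it on. Only pressing shows which one it is.
- hatch_3 (a joint): Hinge of the third hatch from the left; otherwise as hatch 1. The well under each far part is 66 mm wide between the ribs and, where the hatch is unlatched, free to 50 mm below the deck, so that fingertips can follow the sinking end. Once rocked, the raised near edge can be pushed up and away from the robot along its arc of 60 mm radius.
- hatch_4 (a joint): Hinge of the rightmost hatch; otherwise as hatch 1.
- hatch_1_dot (a point): Centre of the green dot, 18 mm across, on the top face of hatch 1, 30 mm beyond the hinge: the place to press. It moves with the hatch; axes as the store's when shut, x away from the robot, z out of the top face.
- hatch_2_dot (a point): Centre of the green dot, 18 mm across, on the top face of hatch 2, 30 mm beyond the hinge: the place to press. It moves with the hatch; axes as the store's when shut, x away from the robot, z out of the top face.
- hatch_3_dot (a point): Centre of the green dot, 18 mm across, on the top face of hatch 3, 30 mm beyond the hinge: the place to press. It moves with the hatch; axes as the store's when shut, x away from the robot, z out of the top face.
- hatch_4_dot (a point): Centre of the green dot, 18 mm across, on the top face of hatch 4, 30 mm beyond the hinge: the place to press. It moves with the hatch; axes as the store's when shut, x away from the robot, z out of the top face.
- hatch_1_edge (a point): Middle of the near, robot-side edge of hatch 1, at half its thickness, 60 mm from the hinge. It moves with the hatch; axes as for the dot.
- hatch_2_edge (a point): Middle of the near, robot-side edge of hatch 2, at half its thickness, 60 mm from the hinge. It moves with the hatch; axes as for the dot.
- hatch_3_edge (a point): Middle of the near, robot-side edge of hatch 3, at half its thickness, 60 mm from the hinge. It moves with the hatch; axes as for the dot.
- hatch_4_edge (a point): Middle of the near, robot-side edge of hatch 4, at half its thickness, 60 mm from the hinge. It moves with the hatch; axes as for the dot.
- timer: Small white bench timer, 60 x 66 x 18 mm, lying loose in front of the store; origin at the centre of its underside, z up. To be left where it is.
- wax_block: Cream wax block, 34 x 42 x 22 mm, loose in front of the store; origin at the centre of its underside. To be left where it is.
- tape_roll: Roll of tape lying flat, 85 mm across, 25 mm high, loose to the right of the store; origin at the centre of its underside. To be left where it is.
- marker_1: White marker pen with black cap, 130 mm long, 14 mm high, lying loose behind the store along its y; origin at the centre of its underside. To be left where it is.

How it is judged (in metres and radians):
On the way:
1. the unlatched hatch has been rocked (hinge beyond 0.15 rad) (value of joint any of hatch_1, hatch_2, hatch_3, hatch_4 above 0.15 rad), for 0.1 s.
At the end, for the whole second after the job is handed in: The unlatched hatch stands open at more than 1.3 rad (about 75 degrees), at rest, and the other three are shut (below 0.1 rad) (((value of joint hatch_1 above 1.3 rad and velocity of joint hatch_1 between -0.1 and 0.1 rad/s and value of joint each of hatch_2, hatch_3, hatch_4 below 0.1 rad) or (value of joint hatch_2 above 1.3 rad and velocity of joint hatch_2 between -0.1 and 0.1 rad/s and value of joint each of hatch_1, hatch_3, hatch_4 below 0.1 rad) or (value of joint hatch_3 above 1.3 rad and velocity of joint hatch_3 between -0.1 and 0.1 rad/s and value of joint each of hatch_1, hatch_2, hatch_4 below 0.1 rad) or (value of joint hatch_4 above 1.3 rad and velocity of joint hatch_4 between -0.1 and 0.1 rad/s and value of joint each of hatch_1, hatch_2, hatch_3 below 0.1 rad))); the robot touches nothing.
It fails at once if a hatch is gripped between the fingers (the point between the finger pads lies inside the panel) ((x of the grasp point in the frame of hatch_1_edge between 0.002 and 0.103 m and y of the grasp point in the frame of hatch_1_edge between -0.03 and 0.03 m and z of the grasp point in the frame of hatch_1_edge between -0.003 and 0.003 m) or (x of the grasp point in the frame of hatch_2_edge between 0.002 and 0.103 m and y of the grasp point in the frame of hatch_2_edge between -0.03 and 0.03 m and z of the grasp point in the frame of hatch_2_edge between -0.003 and 0.003 m) or (x of the grasp point in the frame of hatch_3_edge between 0.002 and 0.103 m and y of the grasp point in the frame of hatch_3_edge between -0.03 and 0.03 m and z of the grasp point in the frame of hatch_3_edge between -0.003 and 0.003 m) or (x of the grasp point in the frame of hatch_4_edge between 0.002 and 0.103 m and y of the grasp point in the frame of hatch_4_edge between -0.03 and 0.03 m and z of the grasp point in the frame of hatch_4_edge between -0.003 and 0.003 m)).
It fails at once if the timer, wax block, tape roll or marker is moved or lifted by more than 25 mm (distance of any of timer, wax_block, tape_roll, marker_1 from where it was at the start of the episode above 0.025 m).
It also fails if it takes over 58 s, if anything falls off the work surface, if the arm or the gripper's body presses on something with over 40 N, if the wrist force passes 120 N, or if a joint passes its speed limit or range.

## Robot

A 6-joint arm with a two-finger parallel gripper is mounted at the origin on a cart in front of the work surface, level with it; the furniture and walls round the work are solid. World frame = base frame: x ahead of the robot, y to its left, z up, the work surface at z = 0. Lengths are in mm, angles in rad, forces in N, time in s.
With the tool pointing down it reaches from about 275 to 1000 mm from the base axis. Payload 8.4 kg.
Tool frame: the origin (TCP) lies at the very end of the fingers, on their centre line; the grasp point (between the pads) lies 19 mm behind it; z points along the fingers, y is the direction in which the jaws open and shut (so a half turn about z gives the same grasp; the last joint's range is limited). The gripper opens to 85 mm and grips with 20 to 120 N. Pads are 22 mm wide; open, the fingers measure 114 mm over their backs; the gripper's body (76 mm by 85 mm) begins 54 mm behind the grasp point. The pads swing forward as they close: fully open they stand 13 mm farther back than shut.
Start: joints at [-1.174, 0.353, 1.633, -0, 1.155, -0.002], TCP at [242.694, -575.958, 231.281] pointing down, gripper open.
Joint ranges: [-2.63, 2.63], [-0.92, 2.1], [0.06, 2.66], [-1.3, 4.44], [0, 2.69], [-3.02, 3.02]. Speed limits (rad/s): [2.22, 2.22, 2.79, 3.14, 3.14, 3.14].

## Interface

Orientations are given as [roll, pitch, yaw] about the fixed x, y, z axes, in that order (R = Rz(yaw) Ry(pitch) Rx(roll)).
In Python, from rig import readout, grab_frame, calibration, r gives the robot as it stands. The module is installed in compiled form; this text tells all that it offers.
- The arm moves only by the tool play_rows, never from a script. Its argument "rows" is a list of rows, each a list of 3 entries, a list of its own where there are three numbers: the closure in counts, from 0 (fully open) to 255 (shut), then the shift along the tool's x, y, z in cm, then the turn, a rotation vector about the tool's x, y, z in rad. In form: [[gripper, [dx, dy, dz], [rx, ry, rz]], ...]. A call has 1 to 12 rows; each row is the pose to reach, as a shift and turn from the pose commanded when the call began, along the tool's axes at that moment; what a row does not reach only later rows make up. A row lasts 1/12 s, in which the tool goes at most 41.7 mm and 7.16 degrees, less where a joint would pass 70% of its speed; a pose out of reach is approached as far as the arm can. A call with a gripper value outside its range is refused whole. The fingers move at their own pace and stop on an object; "squeeze" is the grip in N (left out, the last holds). Time passes only in rows, so rows that repeat a pose let the fingers close. It gives the time, the measured TCP pose, the force and the opening at its end, in the units of the state.
- readout.sense(): the state, without advancing time (a new reading comes with each control period).
- grab_frame(name): name is "scene" or "top" or "wrist"; returns (picture, depth): 384x512x3 uint8, red, green, blue; 384x512 float32, mm along the optical axis (not along the pixel's ray), 0 where there is no reading.
- calibration(name): a dict with "vfov" (degrees; the focal length in pixels is half the picture's height over the tangent of half this angle, whatever the lens; pixels are square), "cx", "cy" (the principal point, pixels), "cam_to_world" (4x4, takes a point from camera to world coordinates). Camera axes: x right, y down, z forward; pixel columns grow to the right and rows downward; lengths in mm; the calibration is good to about 2 mm. A picture is of the moment at which its call begins: read the wrist's pose just before it. calibration takes no time and is no camera call; for the wrist camera it gives the pose at the moment of the call.
- r.sign_off(): hands the job in, once; it reports no verdict.
The state is a dict: "clock": time; "qpos": joint angles; "qvel": joint speeds; "joint_efforts": joint torques, N m; "eef_pos": TCP position; "tcp_rot": TCP orientation; "contact_force": force on the tool from outside, world axes, zero at the start; "wrist_torque": the same for the moment, N m; "opening": opening from 0.0 (shut) to 1.0 (fully open).
Only numpy, scipy, OpenCV 4.12 (cv2) and the standard library are available. Lean on these libraries where they do the work, as an engineer would, in place of code of your own. Each camera call takes 0.05 s, during which the arm holds its last target.

## Working session

There is one attempt and no reset: what is moved stays moved. The work goes in short steps, Python scripts to look and compute and a tool call to move; the robot and the scene stay as the last step left them, time stands still between calls to the robot, and variables do not carry over. Pictures are saved under pics/ and viewed, and the job is handed in when it is done.

Besides the shell and the picture viewer there is one more tool, called after "Call:" by a JSON object that holds its "method" and its "body". play_rows: Moves the arm, as the interface text tells. Its arguments: {"type":"object","properties":{"rows":{"type":"array"},"squeeze":{"type":"number"}},"required":["rows"]}

```bash
mkdir -p pics; python3 - <<'E'
from rig import readout, grab_frame, calibration, r
import cv2,numpy as np
s=readout.sense();print(s)
for n in("scene","top"):
    p,d=grab_frame(n);cv2.imwrite(f"pics/{n}0.png",p[:,:,::-1]);np.save(f"pics/{n}0.npy",d);np.save(f"pics/{n}0rgb.npy",p);c=calibration(n);print(n,c)
E
```

```text
{'clock': 0.0, 'qpos': array([-1.17440434e+00,  3.53631263e-01,  1.63413576e+00, -5.94483277e-06,
        1.15520692e+00, -2.38355357e-03]), 'qvel': array([-0.00235933,  0.00068884,  0.00094391, -0.00021307, -0.00070772,
        0.0004173 ]), 'joint_efforts': array([-3.61793303e-03, -6.05258131e+01, -3.42060935e+01, -5.82585435e-04,
        9.29227739e-03, -2.63733773e-05]), 'eef_pos': array([ 242.50442992, -575.5160706 ,  230.57153372]), 'tcp_rot': array([-3.14021135e+00,  2.14307438e-06,  3.98777948e-01]), 'contact_force': array([ 0.09375992,  0.34057549, -0.06009879]), 'wrist_torque': array([-0.00166146,  0.02510378,  0.02747884]), 'opening': 1.0026442693076538}
scene {'vfov': 45.51356342940666, 'cx': 264.34609023150955, 'cy': 187.68352382829852, 'cam_to_world': array([[ 7.66768049e-01, -3.15637724e-01,  5.58962956e-01,
        -2.05680371e+01],
       [-6.41810152e-01, -3.60539286e-01,  6.76824314e-01,
        -9.39231559e+02],
       [-1.21031811e-02, -8.77715359e-01, -4.79029501e-01,
         5.69094320e+02],
       [ 0.00000000e+00,  0.00000000e+00,  0.00000000e+00,
         1.00000000e+00]])}
top {'vfov': 44.59299073545148, 'cx': 251.8256947710262, 'cy': 191.51999703037424, 'cam_to_world': array([[-1.95192283e-02, -9.81046805e-01,  1.92785286e-01,
         3.54834058e+02],
       [-9.99791196e-01,  2.03187465e-02,  2.17075036e-03,
        -2.69724066e+02],
       [-6.04676306e-03, -1.92702660e-01, -9.81238565e-01,
         9.85686098e+02],
       [ 0.00000000e+00,  0.00000000e+00,  0.00000000e+00,
         1.00000000e+00]])}
```

View pics/scene0.png

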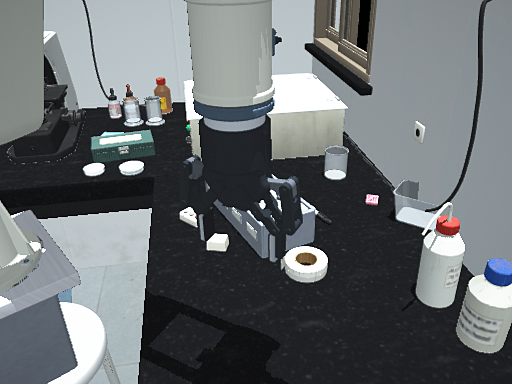

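View pics/top0.png

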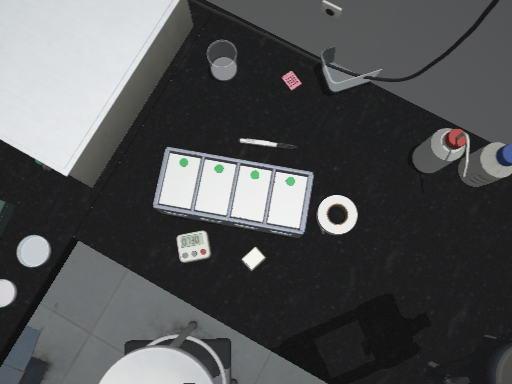

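The top view shows the store at px (155–313, 148–235), with green dots at about (184,162), (219,169), (255,175) and (290,182). The timer is at (193,246), the wax at (254,258), the tape at (337,214) and the marker at (268,143).

```bash
cat > h.py <<'E'
import numpy as np,cv2
from rig import readout, grab_frame, calibration, r
def ray(n,u,v,z,c=None,h=384):
    c=c or calibration(n);f=h/2/np.tan(np.radians(c['vfov'])/2)
    T=c['cam_to_world'];d=T[:3,:3]@np.array([(u-c['cx'])/f,(v-c['cy'])/f,1]);o=T[:3,3]
    return o+d*(z-o[2])/d[2]
def greens(p):
    hsv=cv2.cvtColor(p,cv2.COLOR_RGB2HSV)
    m=cv2.inRange(hsv,(45,100,60),(85,255,255))
    n,l,st,ce=cv2.connectedComponentsWithStats(m)
    return [(ce[i],st[i,4]) for i in range(1,n) if st[i,4]>15]
E
python3 - <<'E'
from h import *
p=np.load('pics/top0rgb.npy');d=np.load('pics/top0.npy')
P=[]
for c,a in greens(p):
    w=ray('top',*c,82)
    T=calibration('top');f=192/np.tan(np.radians(T['vfov'])/2);dd=d[int(round(c[1])),int(round(c[0]))]
    w2=T['cam_to_world'][:3,:3]@np.array([(c[0]-T['cx'])/f*dd,(c[1]-T['cy'])/f*dd,dd])+T['cam_to_world'][:3,3]
    print(c,a,w.round(1),w2.round(1))
    if a>40 and 150<c[0]<320: P.append(w[:2])
P=np.array(sorted(P,key=lambda q:-q[1]));print(np.linalg.norm(np.diff(P,axis=0),axis=1))
v=P[0]-P[3];yaw=np.arctan2(-v[0],v[1]);print('yaw',yaw)
C=P.mean(0)-37.5*np.array([np.cos(yaw),np.sin(yaw)]);print('store',C)
for n,u,v,z in(('timer',193,246,18),('wax',254,258,22),('tape',337,214,25),('marker',268,143,10)):print(n,ray('top',u,v,z).round())
E
```

```text
[183.32075472 161.94339623] 53 [ 595.3 -132.4   82. ] [ 595.  -132.6   83.2]
[ 38.41176471 162.17647059] 17 [600.9 157.2  82. ] [595.3 147.5 102.6]
[218.79245283 168.28301887] 53 [ 580.8 -203.    82. ] [ 581.4 -202.8   79.4]
[254.54716981 174.56603774] 53 [ 566.5 -273.8   82. ] [ 566.6 -273.8   81.3]
[290.16071429 180.71428571] 56 [ 552.6 -343.8   82. ] [ 552.2 -343.7   83.6]
[72.1223067  72.19915823 71.43049955]
yaw -0.19935274652641863
store [ 537.02362904 -230.82415744]
timer [ 433. -144.   18.]
wax [ 406. -269.   22.]
tape [ 493. -443.   25.]
marker [ 653. -305.   10.]
```

```bash
cat >> h.py <<'E'
from scipy.spatial.transform import Rotation as R
YAW=-0.1994;C=np.array([537.0,-230.8,0])
RS=R.from_euler('z',YAW)
def go(x,y,z):
    s=readout.sense();Rt=R.from_euler('xyz',s['tcp_rot'])
    t=RS.apply([x,y,z])+C;goal=R.from_euler('xyz',[np.pi,0,YAW])
    print('cm',(Rt.inv().apply(t-s['eef_pos'])/10).round(2),'rv',(Rt.inv()*goal).as_rotvec().round(3))
def st():
    s=readout.sense();print('t',round(s['clock'],2),'store',RS.inv().apply(s['eef_pos']-C).round(1),'rot',s['tcp_rot'].round(3),'F',s['contact_force'].round(1),'op',round(s['opening'],2))
E
python3 -c "
from h import *
st();go(37.5,-108,130)"
```

```text
t 0.1 store [-220.3 -396.3  230.6] rot [-3.14  -0.     0.399] F [ 0.3 -0.6 -0.9] op 1.0
cm [37.54 -9.29 10.08] rv [-0.001  0.     0.598]
```

Call:
{"method": "play_rows", "body": {"rows": [[255, [3.7, -0.9, 0], [0, 0, 0.1]], [255, [7.5, -1.9, 0], [0, 0, 0.2]], [255, [11.3, -2.8, 0], [0, 0, 0.3]], [255, [15, -3.7, 0], [0, 0, 0.4]], [255, [18.8, -4.6, 0], [0, 0, 0.5]], [255, [22.5, -5.6, 0], [0, 0, 0.598]], [255, [26.3, -6.5, 1], [0, 0, 0.598]], [255, [30, -7.4, 3], [0, 0, 0.598]], [255, [33.8, -8.4, 5], [0, 0, 0.598]], [255, [37.5, -9.3, 7], [0, 0, 0.598]], [255, [37.5, -9.3, 10], [0, 0, 0.598]], [255, [37.5, -9.3, 10], [0, 0, 0.598]]]}}

```text
clock: 1.1
eef_pos: [551.0, -340.8, 125.3]
tcp_rot: [-3.138, 0.008, -0.196]
contact_force: [-2.6, 0.5, -1.2]
opening: 0.002
```

```bash
python3 -c "
from h import *
st();go(37.5,-108,85)
p,d=grab_frame('wrist');cv2.imwrite('pics/w1.png',p[:,:,::-1])
p,d=grab_frame('top');cv2.imwrite('pics/t1.png',p[100:300,100:400,::-1].repeat(2,0).repeat(2,1))"
```

```text
t 1.1 store [  35.5 -105.   125.3] rot [-3.138  0.008 -0.196] F [-2.6  0.5 -1.2] op 0.0
cm [0.23 0.31 4.02] rv [-0.003  0.008  0.003]
```

View pics/w1.png

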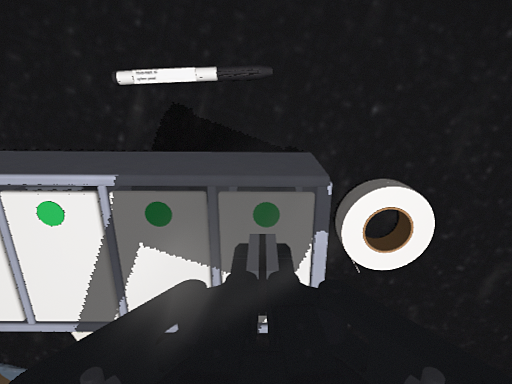

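View pics/t1.png

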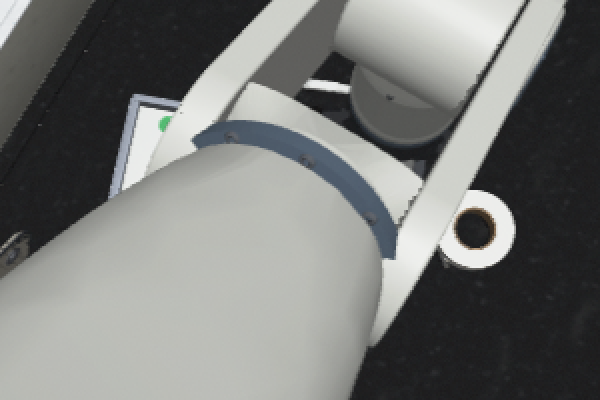

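```bash
python3 -c "
from h import *
st();go(37.5,-108,86)"
```

```text
t 1.2 store [  36.3 -108.   130.1] rot [-3.141e+00  3.000e-03 -1.980e-01] F [ 0.6 -0.5  0.7] op -0.0
cm [0.13 0.   4.41] rv [-0.001  0.003  0.001]
```

The wrist view shows the closed fingers at (263,250), lined up with hatch 4's dot at (266,214). I'll descend now.

Call:
{"method": "play_rows", "body": {"rows": [[255, [0.1, 0, 2.5], [0, 0, 0]], [255, [0.1, 0, 4.2], [0, 0, 0]], [255, [0.1, 0, 4.5], [0, 0, 0]], [255, [0.1, 0, 4.7], [0, 0, 0]], [255, [0.1, 0, 4.8], [0, 0, 0]], [255, [0.1, 0, 4.9], [0, 0, 0]], [255, [0.1, 0, 4.9], [0, 0, 0]]]}}

```text
clock: 1.78
eef_pos: [553.6, -345.5, 83.6]
tcp_rot: [3.141, -0.002, -0.2]
contact_force: [0.1, -0.8, 0.4]
opening: -0.001
```

```bash
python3 -c "
from h import *
st()"
```

```text
t 1.78 store [  39.  -109.2   83.6] rot [ 3.141e+00 -2.000e-03 -2.000e-01] F [ 0.1 -0.8  0.4] op -0.0
```

Call:
{"method": "play_rows", "body": {"rows": [[255, [0, 0, 0], [0, 0, 0]], [255, [0, 0, 0.1], [0, 0, 0]], [255, [0, 0, 0.1], [0, 0, 0]]]}}

```text
clock: 2.03
eef_pos: [553.6, -345.1, 81.8]
tcp_rot: [3.141, -0.001, -0.199]
contact_force: [0.4, 0.4, 2.1]
opening: -0.002
```

Call:
{"method": "play_rows", "body": {"rows": [[255, [0, 0, 0.1], [0, 0, 0]], [255, [0, 0, 0.2], [0, 0, 0]], [255, [0, 0, 0.2], [0, 0, 0]]]}}

```text
clock: 2.28
eef_pos: [553.7, -345.2, 81.3]
tcp_rot: [3.141, -0.001, -0.199]
contact_force: [-3.5, 1.2, 16.8]
opening: -0.001
```

16.8 N with no sinking means hatch 4 is latched. Next is hatch 3, 72 mm to the left.

Call:
{"method": "play_rows", "body": {"rows": [[255, [0, 0, -1.0], [0, 0, 0]], [255, [0, 0, -2.0], [0, 0, 0]], [255, [-0.1, -2.5, -2.0], [0, 0, 0]], [255, [-0.1, -5, -2.0], [0, 0, 0]], [255, [-0.1, -7.1, -2.0], [0, 0, 0]], [255, [-0.1, -7.1, -1.2], [0, 0, 0]], [255, [-0.1, -7.1, -0.5], [0, 0, 0]], [255, [-0.1, -7.1, -0.2], [0, 0, 0]], [255, [-0.1, -7.1, -0.1], [0, 0, 0]], [255, [-0.1, -7.1, 0], [0, 0, 0]], [255, [-0.1, -7.1, 0], [0, 0, 0]]]}}

```text
clock: 3.2
eef_pos: [566.2, -275.0, 81.3]
tcp_rot: [-3.14, 0.0, -0.201]
contact_force: [-4.7, 10.2, 25.0]
opening: -0.003
```

```bash
python3 -c "
from h import *
st()"
```

```text
t 3.2 store [ 37.4 -37.6  81.3] rot [-3.14   0.    -0.201] F [-4.7 10.2 25. ] op -0.0
```

Hatch 3 is latched too, at 25 N. On to hatch 2.

Call:
{"method": "play_rows", "body": {"rows": [[255, [0, 0, -1.0], [0, 0, 0]], [255, [0, 0, -2.0], [0, 0, 0]], [255, [0, -2.5, -2.0], [0, 0, 0]], [255, [0, -5, -2.0], [0, 0, 0]], [255, [0, -7.2, -2.0], [0, 0, 0]], [255, [0, -7.2, -2.0], [0, 0, 0]], [255, [0, -7.2, -1.2], [0, 0, 0]], [255, [0, -7.2, -0.5], [0, 0, 0]], [255, [0, -7.2, -0.2], [0, 0, 0]], [255, [0, -7.2, -0.1], [0, 0, 0]], [255, [0, -7.2, 0], [0, 0, 0]], [255, [0, -7.2, 0], [0, 0, 0]]]}}

```text
clock: 4.2
eef_pos: [580.3, -205.5, 81.2]
tcp_rot: [-3.141, 0.0, -0.201]
contact_force: [-8.3, 5.2, 27.7]
opening: 0.0
```

```bash
python3 -c "
from h import *
st()"
```

```text
t 4.2 store [37.4 33.4 81.2] rot [-3.141  0.    -0.201] F [-8.3  5.2 27.7] op 0.0
```

Hatch 2 is latched as well (28 N). On to hatch 1.

Call:
{"method": "play_rows", "body": {"rows": [[255, [0, 0, -1.0], [0, 0, 0]], [255, [0, 0, -2.0], [0, 0, 0]], [255, [0, -2.5, -2.0], [0, 0, 0]], [255, [0, -5, -2.0], [0, 0, 0]], [255, [0, -7.4, -2.0], [0, 0, 0]], [255, [0, -7.4, -2.0], [0, 0, 0]], [255, [0, -7.4, -1.2], [0, 0, 0]], [255, [0, -7.4, -0.5], [0, 0, 0]], [255, [0, -7.4, -0.2], [0, 0, 0]], [255, [0, -7.4, -0.1], [0, 0, 0]], [255, [0, -7.4, 0], [0, 0, 0]], [255, [0, -7.4, 0], [0, 0, 0]]]}}

```text
clock: 5.2
eef_pos: [594.8, -132.6, 79.0]
tcp_rot: [3.141, 0.001, -0.2]
contact_force: [0.4, -1.6, -0.2]
opening: 0.002
```

```bash
python3 -c "
from h import *
st();go(38.5,108,53)"
```

```text
t 5.2 store [ 37.2 107.7  79. ] rot [ 3.141e+00  1.000e-03 -2.000e-01] F [ 0.4 -1.6 -0.2] op 0.0
cm [ 0.13 -0.03  2.6 ] rv [ 0.     0.001 -0.   ]
```

Hatch 1 sinks freely. I'll press it in step by step.

Call:
{"method": "play_rows", "body": {"rows": [[255, [0.05, 0, 0.3], [0, 0, 0]], [255, [0.1, 0, 0.6], [0, 0, 0]], [255, [0.1, 0, 0.9], [0, 0, 0]], [255, [0.1, 0, 1.2], [0, 0, 0]], [255, [0.1, 0, 1.5], [0, 0, 0]], [255, [0.1, 0, 1.5], [0, 0, 0]], [255, [0.1, 0, 1.5], [0, 0, 0]]]}}

```text
clock: 5.78
eef_pos: [595.9, -132.0, 63.9]
tcp_rot: [-3.142, 0.001, -0.199]
contact_force: [0.5, 0.9, -0.3]
opening: -0.0
```

```bash
python3 -c "
from h import *
st();p,d=grab_frame('wrist');cv2.imwrite('pics/w2.png',p[:,:,::-1])
p,d=grab_frame('scene');cv2.imwrite('pics/s2.png',p[:,:,::-1]);st()"
```

```text
t 5.78 store [ 38.1 108.5  63.9] rot [-3.142e+00  1.000e-03 -1.990e-01] F [ 0.5  0.9 -0.3] op -0.0
t 5.88 store [ 38.2 108.5  64.1] rot [-3.142  0.    -0.199] F [-0.1  0.2 -0.5] op 0.0
```

View pics/w2.png

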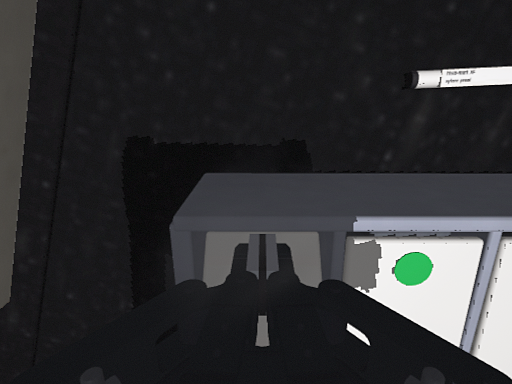

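Hatch 1 is tilting down under the fingers at (263,260). I'll go about 10 mm deeper, then leave.

Call:
{"method": "play_rows", "body": {"rows": [[255, [0, 0, 0.3], [0, 0, 0]], [255, [0, 0, 0.6], [0, 0, 0]], [255, [0, 0, 0.9], [0, 0, 0]], [255, [0, 0, 1.0], [0, 0, 0]], [255, [0, 0, 1.0], [0, 0, 0]], [255, [0, 0, 1.0], [0, 0, 0]]]}}

```text
clock: 6.38
eef_pos: [595.9, -132.1, 54.0]
tcp_rot: [-3.142, 0.001, -0.199]
contact_force: [1.4, 0.4, 0.3]
opening: -0.005
```

Call:
{"method": "play_rows", "body": {"rows": [[255, [0, 0, -2], [0, 0, 0]], [255, [0, 0, -5], [0, 0, 0]], [255, [0, 0, -9], [0, 0, 0]], [255, [0, 0, -13], [0, 0, 0]], [255, [-3, 0, -13], [0, 0, 0]], [255, [-7, 0, -13], [0, 0, 0]], [255, [-10, 0, -13], [0, 0, 0]], [255, [-12, 0, -13], [0, 0, 0]], [255, [-12, 0, -13], [0, 0, 0]], [255, [-12, 0, -13], [0, 0, 0]]]}}

```text
clock: 7.22
eef_pos: [477.8, -108.2, 184.6]
tcp_rot: [-3.142, -0.0, -0.199]
contact_force: [0.4, -0.5, 0.9]
opening: 0.005
```

```bash
python3 -c "
from h import *
st();p,d=grab_frame('wrist');cv2.imwrite('pics/w3.png',p[:,:,::-1])
p,d=grab_frame('scene');cv2.imwrite('pics/s3.png',p[:,:,::-1]);st();go(-60,108,103)"
```

```text
t 7.22 store [-82.3 108.4 184.6] rot [-3.142 -0.    -0.199] F [ 0.4 -0.5  0.9] op 0.01
t 7.32 store [-80.6 108.4 184.6] rot [ 3.142e+00 -1.000e-03 -1.990e-01] F [-0.7 -0.2  0. ] op -0.0
cm [2.05 0.04 8.16] rv [ 0.    -0.001  0.   ]
```

View pics/w3.png

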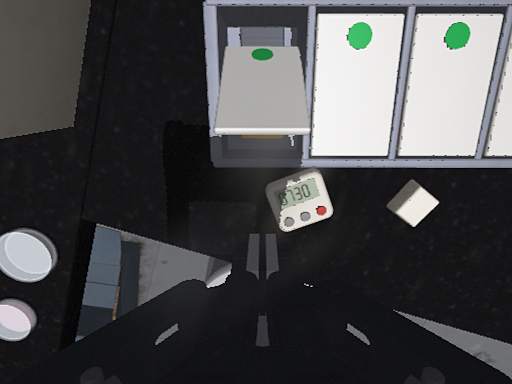

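View pics/s3.png

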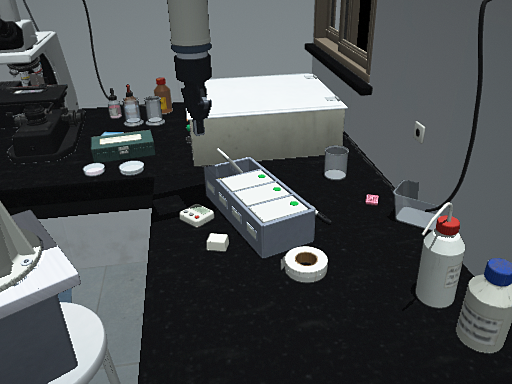

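Hatch 1 stands about half open: its near edge is at (262,132) in the wrist view and the panel shows at (230,160) in the scene view. I'll measure the edge height before coming down in front of it.

```bash
python3 -c "
from h import *
c=calibration('wrist');p,d=grab_frame('wrist');f=192/np.tan(np.radians(c['vfov'])/2);T=c['cam_to_world']
for u,v in((262,60),(262,80),(262,110),(262,125),(262,129),(250,129)):
  z=d[v,u];w=T[:3,:3]@np.array([(u-c['cx'])/f*z,(v-c['cy'])/f*z,z])+T[:3,3]
  print(u,v,RS.inv().apply(w-C).round(1))
go(-62,108,108)
"
```

```text
262 60 [ 23.9 108.5  60.4]
262 80 [  7.6 108.5  83.4]
262 110 [-13.1 108.5 111.9]
262 125 [-22.2 108.5 123.3]
262 129 [-24.4 108.5 126.5]
250 129 [-24.5 116.4 126.3]
cm [1.84 0.04 7.65] rv [ 0.    -0.001  0.   ]
```

Call:
{"method": "play_rows", "body": {"rows": [[255, [1.8, 0, 2], [0, 0, 0]], [255, [1.8, 0, 5], [0, 0, 0]], [255, [1.8, 0, 7.6], [0, 0, 0]], [255, [1.8, 0, 7.6], [0, 0, 0]], [255, [1.8, 0, 7.6], [0, 0, 0]], [255, [2.8, 0, 7.6], [0, 0, 0]], [255, [3.8, 0, 7.6], [0, 0, 0]], [255, [4.5, 0, 7.6], [0, 0, 0]], [255, [5.2, 0, 7.6], [0, 0, 0]], [255, [5.8, 0, 7.6], [0, 0, 0]], [255, [6.2, 0, 7.6], [0, 0, 0]], [255, [6.2, 0, 7.6], [0, 0, 0]]]}}

```text
clock: 8.37
eef_pos: [540.5, -120.9, 108.6]
tcp_rot: [-3.142, -0.001, -0.199]
contact_force: [-0.5, -0.0, 0.3]
opening: 0.002
```

```bash
python3 -c "
from h import *
st();go(-12,108,108)
p,d=grab_frame('scene');cv2.imwrite('pics/s4.png',cv2.resize(p[100:280,150:350,::-1],None,fx=3,fy=3))"
```

```text
t 8.37 store [-18.4 108.4 108.6] rot [-3.142e+00 -1.000e-03 -1.990e-01] F [-0.5 -0.   0.3] op 0.0
cm [0.64 0.04 0.06] rv [-0.    -0.001  0.   ]
```

View pics/s4.png

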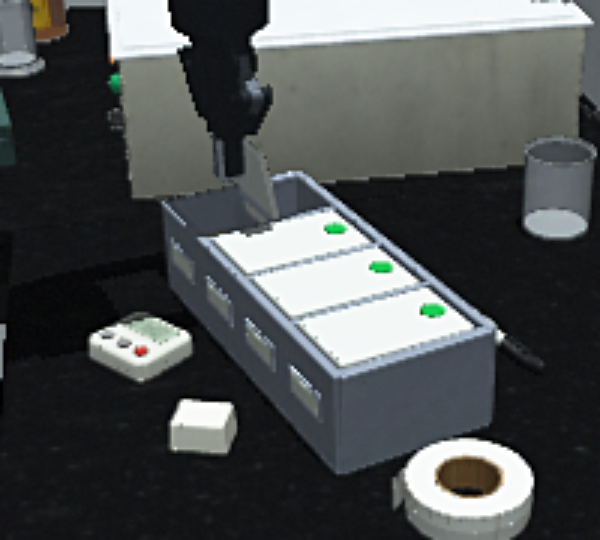

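The hatch is near upright (crop 260,180). I'll push about 7 mm further, then back off and measure the angle.

Call:
{"method": "play_rows", "body": {"rows": [[255, [0.3, 0, 0], [0, 0, 0]], [255, [0.6, 0, 0], [0, 0, 0]], [255, [0.8, 0, 0], [0, 0, 0]], [255, [0.8, 0, 0], [0, 0, 0]], [255, [0.8, 0, 0], [0, 0, 0]], [255, [-1, 0, 0], [0, 0, 0]], [255, [-4, 0, 0], [0, 0, 0]], [255, [-6, 0, -3], [0, 0, 0]], [255, [-8, 0, -7], [0, 0, 0]], [255, [-8, 0, -9], [0, 0, 0]], [255, [-8, 0, -9], [0, 0, 0]], [255, [-8, 0, -9], [0, 0, 0]]]}}

```text
clock: 9.42
eef_pos: [461.7, -105.1, 199.8]
tcp_rot: [3.141, -0.004, -0.199]
contact_force: [-0.3, -0.1, -1.2]
opening: 0.0
```

```bash
python3 -c "
from h import *
st()
p,d=grab_frame('scene');cv2.imwrite('pics/s5.png',cv2.resize(p[100:280,150:350,::-1],None,fx=3,fy=3))
c=calibration('wrist');p,d=grab_frame('wrist');cv2.imwrite('pics/w5.png',p[:,:,::-1]);f=192/np.tan(np.radians(c['vfov'])/2);T=c['cam_to_world']
for v in range(40,140,6):
  u=262;z=d[v,u];w=T[:3,:3]@np.array([(u-c['cx'])/f*z,(v-c['cy'])/f*z,z])+T[:3,3]
  print(u,v,RS.inv().apply(w-C).round(1),p[v,u])
"
```

```text
t 9.42 store [-98.7 108.3 199.8] rot [ 3.141 -0.004 -0.199] F [-0.3 -0.1 -1.2] op 0.0
262 40 [ 27.5 108.5  26.1] [104 109 117]
262 46 [ 21.9 108.5  28.8] [104 109 119]
262 52 [  3.3 108.5 138.9] [242 241 239]
262 58 [ -0.  108.5 138.2] [177 176 174]
262 64 [  1.6 108.5  80.5] [64 65 70]
262 70 [ -1.9 108.5  67.6] [184 189 208]
262 76 [ -5.2 108.5  39.6] [174 180 199]
262 82 [-10.5 108.5  40.6] [176 179 198]
262 88 [-16.1 108.5  51.4] [250 225  97]
262 94 [-21.3 108.5  39.8] [217 174  83]
262 100 [-26.8 108.5  38.9] [203 168  87]
262 106 [-32.3 108.5  39.6] [206 174  98]
262 112 [-37.9 108.6  40.3] [199 157  78]
262 118 [-43.7 108.6  39.6] [143 139 145]
262 124 [-49.4 108.6  39.3] [176 180 197]
262 130 [-55.4 108.6  38.5] [58 54 53]
262 136 [-55.8 108.6  79.7] [78 77 80]
```

View pics/s5.png

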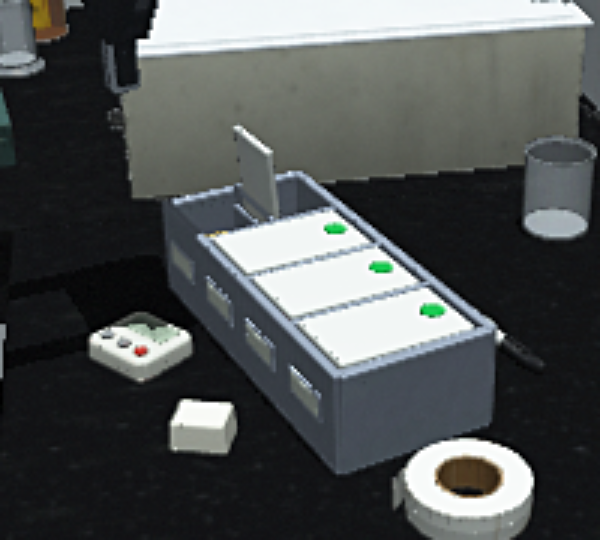

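View pics/w5.png

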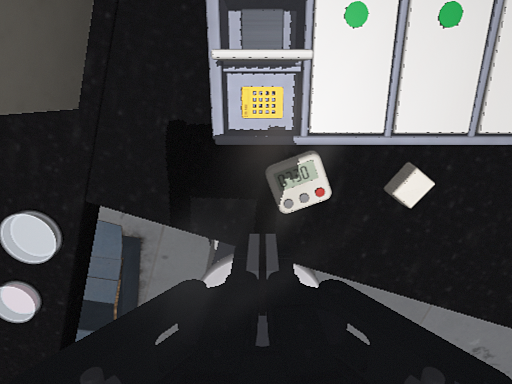

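The hatch's edge is at store x ≈ 2 mm and z ≈ 139 mm, which works out to about 1.48 rad. The gripper is clear at (262,260), and the timer, wax, tape and visible marker end appear in the same pixels as before. Handing in.

```bash
python3 -c "
from h import *
st();print(r.sign_off())"
```

```text
t 9.52 store [-99.8 108.4 197.7] rot [-3.142  0.    -0.199] F [ 0.2 -0.2  0.1] op -0.0
the job is handed in; nothing more can be done
None
```

Hatch 1, the leftmost, was the unlatched one. I pushed it open to about 1.48 rad (about 85°) and handed the job in at about 9.5 s; no verdict was reported.

- **Finding it:** I pressed the green dots with closed fingertips in the order 4, 3, 2, 1. Hatches 4, 3 and 2 held at 17, 25 and 28 N. Hatch 1 sank with almost no force.
- **Opening it:** I pressed hatch 1's far end down to about 0.93 rad. I then pushed its raised near edge away from the robot with the front of the closed fingers and backed the gripper off.
- **Last checks:** The top edge measured about 139 mm above the bench at store x ≈ 2 mm, which gives the 1.48 rad. The other three hatches looked shut. The gripper was clear, with a force reading near 0 N.
- **Objects round the store:** The timer, wax block, tape roll and visible end of the marker looked unmoved. I judged that from the images, without measuring their positions again.

No check failed or disagreed.

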